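Flip open the fittings tin

ROBOT

A 6-joint arm with a two-finger parallel gripper is mounted at the origin on the work surface; the furniture and walls round the work are solid. World frame = base frame: x ahead of the robot, y to its left, z up, the work surface at z = 0. Lengths are in mm, angles in rad, forces in N, time in s.
With the tool pointing down it reaches from about 225 to 725 mm from the base axis. Payload 3.1 kg.
Tool frame: the origin (TCP) lies midway between the tips of the shut fingers; the grasp point (between the pads) lies 19 mm behind it (robot.pinch_z is the distance from the TCP to the grasp point, in mm); z points along the fingers, y is the line along which they close (so a half turn about z gives the same grasp; the last joint's range is limited). The gripper opens to 85 mm and grips with 20 to 120 N. Pads are 22 mm wide; open, the fingers measure 114 mm over their backs; the gripper's body (76 mm by 85 mm) begins 54 mm behind the grasp point. The pads swing forward as they close: fully open they stand 13 mm farther back than shut.
Start: joints at [-1.32, 0.048, 0.099, 1.622, 0, 1.443], TCP at [194.133, -487.781, 231.312] pointing down, gripper open.
Joint ranges: [-2.91, 2.91], [-0.99, 1.94], [-1.21, 1.42], [-2.12, 2.29], [-1.49, 1.47], [-3.14, 3.14]. Speed limits (rad/s): [2.79, 2.79, 3.14, 3.14, 3.14, 3.14].

INTERFACE

Orientations are given as [roll, pitch, yaw] about the fixed x, y, z axes, in that order (R = Rz(yaw) Ry(pitch) Rx(roll)).
In Python, from workcell import robot gives the robot as it stands.
- The arm moves only by the shell command python3 -m pendant 'ROWS' [FORCE]. ROWS is JSON, a list of rows, each a list of 3 entries, a list of its own where there are three numbers: the shift along the tool's x, y, z as a fraction of full scale, then the turn about the tool's z as a fraction of full scale, then the closure, from 0 (fully open) to 1 (shut). In form: [[[tx, ty, tz], spin, jaw], ...]. A call has 1 to 5 rows; each row is the pose to reach, as a shift and turn from the pose commanded when the call began, along the tool's axes at that moment, turning the shorter way round; what a row does not reach only later rows make up. Full scale, the value 1, is 100 mm for a shift and 360 degrees for a turn. A row lasts 1/8 s, in which the tool goes at most 62.5 mm and 10.7 degrees, less where a joint would pass 70% of its speed; a pose out of reach is approached as far as the arm can. A call with a number of a shift or a turn outside -1 to 1 is refused whole. A call with a gripper value outside its range is refused whole. The fingers move at their own pace and stop on an object; FORCE is the grip in N (left out, the last holds). Time passes only in rows, so rows that repeat a pose let the fingers close. It gives the time, the measured TCP pose, the force, the opening and the grip force at its end, in the units of the state.
- robot.get_state(): the state, without advancing time (a new reading comes with each control period).
- robot.capture(name): name is "side" or "top" or "wrist"; returns (picture, depth): 400x640x3 uint8, red, green, blue; 400x640 float32, mm along the optical axis (not along the pixel's ray), 0 where there is no reading.
- robot.camera_params(name): a dict with "fx", "fy", "cx", "cy" (pixels), "k1" (the pictures are not rectified: a ray, as slopes to the right and down, at radius r is drawn at 1 + k1 r^2 times it, then the intrinsics apply), "eye" and "orientation" of the camera in the world; the wrist camera has in their place "mount" (4x4, takes a point from camera to tool coordinates, whose origin is the TCP and whose axes are the flange's). Camera axes: x right, y down, z forward; pixel columns grow to the right and rows downward; lengths in mm; the calibration is good to about 2 mm. A picture is of the moment at which its call begins: read the wrist's pose just before it. camera_params takes no time and is no camera call.
- robot.hand_in(): hands the job in; it is judged then, once.
The state is a dict: "time": time; "qpos": joint angles; "qd": joint speeds; "effort": joint torques, N m; "tcp_pos": TCP position; "ee_rot": TCP orientation; "contact_force": force on the tool from outside, world axes, zero at the start; "torque": the same for the moment, N m; "width": finger opening in mm; "gripper_force": force on a finger pad.
Only numpy, scipy, OpenCV 4.12 (cv2) and the standard library are available. Lean on these libraries where they do the work, as an engineer would, in place of code of your own. Each camera call takes 0.05 s, during which the arm holds its last target. There are 200 camera calls.

TASK

Slide the green mug that stands close behind the tin out of the way of the lid, then push the tin's lid up by the brass bar on its front edge and on back past its balance point until it rests fully open by itself, leaning back and touching nothing. Only push, gently, with the fingers: do not grip or lift anything, keep the mug upright on the desk and the tin about where it is, leave the other things alone, and finish with the arm clear.

Things in the scene. Friction and masses are not known exactly. Their poses are not given: they have to be found in the camera images.
- tin: dark green hinged tin, 92 mm (its x) by 134 mm (its y) and 37 mm high with the lid shut, loose on the desk and heavy (about 1.3 kg). Origin: centre of its underside. Its x axis points from the front edge (bar side) to the hinge at the back, y to the tin's left, z up. Walls end 34 mm up; the lid plate, 2 mm thick and flat, covers x -45 to +42 and y -66 to +66 mm and lies 35 to 37 mm up
- tin_lid (a joint): lid angle in rad: 0 shut, about 1.57 upright (balance point a little before that, at about 1.45), 1.83 fully open against its stop, leaning back. Easy-running hinge: left short of balance the lid falls shut, past it the lid falls open. Raising the bar takes about 1 N; pushing it level toward the hinge with an upright finger jams and shoves the tin
- lid_bar (a point): middle of the brass pull bar on the lid: 10 mm thick, 66 mm long along the tin's y, on a thin arm at each end (60 mm free between). With the lid shut it is 65 mm above the desk, 21 mm ahead of the lid's edge, 110 mm in front of the hinge line and 30 mm above it, with free air under it, so a fingertip tilted 30 to 45 degrees reaches under it from the front. Moves with the lid, on an arc about the hinge
- lid_hinge (a point): middle of the hinge line, at the tin's back edge, 44 mm behind the tin's origin and 35 mm above the desk; the line runs along the tin's y
- spectacles: dark-rimmed folding spectacles lying open on the desk, 146x133x41 mm; bystander, leave alone. Origin: centre of its underside
- tape_measure: yellow and black tape measure, 30x62x52 mm, standing on the desk; bystander, leave alone. Origin: centre of its underside
- drafting_weight: round dark steel paper weight with a knob, 50 mm across, 46 mm tall; bystander, leave alone. Origin: centre of its underside
- eraser: blue and white eraser lying flat on the desk to the left of the tin (tin's +y side), 22x52x13 mm; bystander, leave alone. Origin: centre of its underside
- foam_block: light blue foam block standing to the right of the tin (tin's -y side), 44x44 mm, 58 mm tall; bystander, leave alone. Origin: centre of its underside
- stapler: red and black stapler, 30x132x44 mm; bystander, leave alone. Origin: centre of its underside
- tape_roll: roll of masking tape lying flat, 100 mm across, 25 mm high; bystander, leave alone. Origin: centre of its underside
- mug_axis (a point): dark green drinking mug, 86 mm across, 94 mm tall, open at the top, with one handle that reaches 30 mm beyond the wall, on the side away from the tin; about 0.3 kg, glazed and slides easily, stands upright on the desk close behind the tin's hinge, where it blocks the lid's swing. This point: on the axis of the round cup, 47 mm above its underside

How it is judged (in metres and radians):
On the way, in this order (a step that is already met when the one before it is completed fails the run):
1. the mug has been slid clear of the lid's swing with the lid still shut ((y of mug_axis in the frame of tin above 0.112 m or y of mug_axis in the frame of tin below -0.112 m or x of mug_axis in the frame of tin above 0.113 m) and value of joint tin_lid below 0.3 rad), for 0.2 s.
2. the lid has been pushed past its balance point and has come to lie fully open (value of joint tin_lid above 1.74 rad), for 0.2 s.
At the end, for the whole second after the job is handed in: The lid rests by itself at over 1.74 rad; the mug stands upright on the desk, clear of lid and tin (axis over 112 mm to either side of the tin's middle line, or over 113 mm behind its origin); the tin has moved under 40 mm, each bystander under 30 mm (value of joint tin_lid above 1.74 rad and velocity of joint tin_lid between -0.1 and 0.1 rad/s and (y of mug_axis in the frame of tin above 0.112 m or y of mug_axis in the frame of tin below -0.112 m or x of mug_axis in the frame of tin above 0.113 m) and angle between mug_axis's own z axis and vertical below 0.1 rad and height (world z) of mug_axis between 0.039 and 0.055 m and contact force between mug and tin below 0.05 N and distance of tin from where it was at the start of the episode below 0.04 m and angle between tin's own z axis and vertical below 0.05 rad and distance of each of spectacles, tape_measure, drafting_weight, eraser, foam_block, stapler, tape_roll from where it was at the start of the episode below 0.03 m); the robot touches nothing.
It fails at once if the mug or the tin is gripped or pushed hard (over 18 N) (contact force between the fingers and mug above 18 N or contact force between the fingers and tin above 18 N).
It fails at once if the mug is lifted or tipped (height (world z) of mug_axis above 0.062 m or angle between mug_axis's own z axis and vertical above 0.35 rad).
It fails at once if the tin is lifted, tipped or shoved away (height (world z) of tin above 0.015 m or angle between tin's own z axis and vertical above 0.2 rad or distance of tin from where it was at the start of the episode above 0.05 m).
It fails at once if another thing on the desk is disturbed (distance of any of spectacles, tape_measure, drafting_weight, eraser, foam_block, stapler, tape_roll from where it was at the start of the episode above 0.03 m).
It also fails if it takes over 50 s, if anything falls off the work surface, if the arm or the gripper's body presses on something with over 40 N, if the wrist force passes 120 N, or if a joint passes its speed limit or range.

## Working session

There is one attempt and no reset: what is moved stays moved. The work goes in short steps, Python scripts to look and compute and a shell command to move; the robot and the scene stay as the last step left them, time stands still between calls to the robot, and variables do not carry over. Pictures are saved under pics/ and viewed, at most 13 in all, crops included, and the job is handed in when it is done.

```bash
mkdir -p pics; ls; python3 - <<'E'
from workcell import robot
import cv2,numpy as np
for n in("top","side"):
    p,d=robot.capture(n); cv2.imwrite(f"pics/{n}0.png",p[:,:,::-1]); np.savez(f"{n}0.npz",p=p,d=d)
    print(n,robot.camera_params(n))
print(robot.camera_params("wrist")); print(robot.get_state())
E
```

```text
pics
top {'fx': 464.6929330702668, 'fy': 464.6929330702668, 'cx': 323.5664806017757, 'cy': 204.2394862508545, 'k1': -0.04521150740294524, 'eye': array([ 253.06440838,  -61.94755292, 1528.20875928]), 'orientation': array([-3.01798317,  0.00807115, -1.55680747])}
side {'fx': 399.95425923547396, 'fy': 399.95425923547396, 'cx': 321.59401252773114, 'cy': 199.4133221216873, 'k1': -0.04160112727047218, 'eye': array([390.75055257, 979.13093291, 736.34469216]), 'orientation': array([-2.13035189, -0.02408258, -3.08041369])}
{'fx': 347.8119544088922, 'fy': 347.8119544088922, 'cx': 317.18440770246417, 'cy': 201.35755555400468, 'k1': 0.005908105494229874, 'mount': array([[-3.17842750e-05, -9.64797957e-01, -2.62992207e-01,
         6.74747228e+01],
       [ 9.99999908e-01, -1.42886200e-04,  4.03327699e-04,
         9.67249937e-01],
       [-4.26707697e-04, -2.62992170e-01,  9.64797873e-01,
        -1.44257191e+02],
       [ 0.00000000e+00,  0.00000000e+00,  0.00000000e+00,
         1.00000000e+00]])}
{'time': 0.1, 'qpos': array([-1.31979079e+00,  4.86662684e-02,  9.77357478e-02,  1.62202615e+00,
        3.38268345e-06,  1.44300336e+00]), 'qd': array([ 0.00036821,  0.00048315,  0.00353514,  0.0010863 , -0.00244383,
       -0.00045049]), 'effort': array([ 4.23854202e-03, -3.39850974e+01,  3.20936322e+01,  1.57994649e-02,
       -1.28216516e-04, -1.73263622e-06]), 'tcp_pos': array([ 193.99760614, -487.23000933,  230.23025369]), 'ee_rot': array([-3.13945036e+00, -2.78680824e-04,  3.78798198e-01]), 'contact_force': array([ 0.00652017, -0.3809722 ,  0.12004813]), 'torque': array([-0.02858188, -0.02284305,  0.01313683]), 'gripper_force': 0.0, 'width': 85.54874518073446}
```

View pics/top0.png

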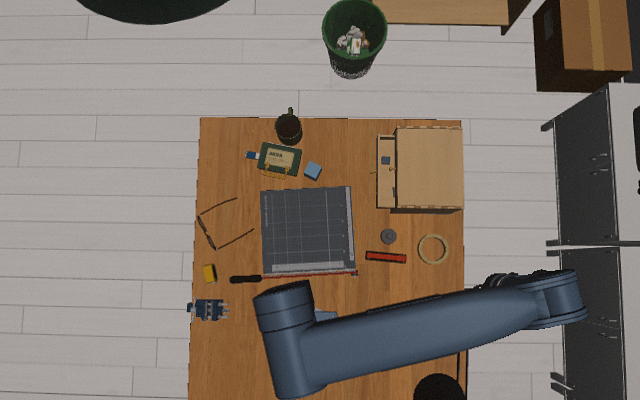

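View pics/side0.png

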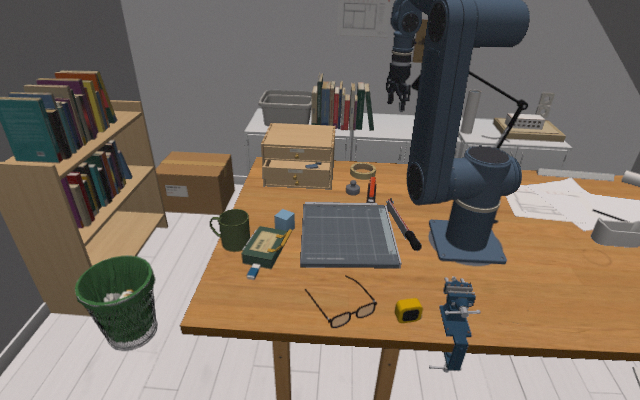

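The top view shows the mug at (289,128), close to the desk's far edge (row ~118), the tin at (280,159), its bar at (278,174), the eraser at (251,156) and the foam block at (313,170). The side view shows the mug at (235,230) with its handle pointing away, and the tin at (264,246).

```bash
cat > h.py <<'E'
import numpy as np,cv2
from scipy.spatial.transform import Rotation as Ro
from workcell import robot
def T(name,st=None):
    c=robot.camera_params(name); M=np.eye(4)
    if name=="wrist":
        M[:3,:3]=Ro.from_euler("xyz",st["ee_rot"]).as_matrix(); M[:3,3]=st["tcp_pos"]; return c,M@c["mount"]
    M[:3,:3]=Ro.from_euler("xyz",c["orientation"]).as_matrix(); M[:3,3]=c["eye"]; return c,M
def rays(c,uv):
    a=(np.asarray(uv,float)-[c["cx"],c["cy"]])/[c["fx"],c["fy"]]; s=a.copy()
    for _ in range(8): s=a/(1+c["k1"]*(s**2).sum(-1,keepdims=True))
    return np.concatenate([s,np.ones(s.shape[:-1]+(1,))],-1)
def cloud(c,M,d):
    v,u=np.mgrid[:d.shape[0],:d.shape[1]]
    return (rays(c,np.stack([u,v],-1))*d[...,None])@M[:3,:3].T+M[:3,3]
def onz(c,M,uv,z):
    r=rays(c,uv)@M[:3,:3].T; return M[:3,3]+r*((z-M[2,3])/r[...,2])[...,None]
E
python3 - <<'E'
from h import *
f=np.load("top0.npz");p,d=f["p"],f["d"];c,M=T("top");P=cloud(c,M,d)
hsv=cv2.cvtColor(p,cv2.COLOR_RGB2HSV)
for r in (110,116,118,120,122,125,130,135,140,150,160,170): print(r,[tuple(P[r,u].round().astype(int)) for u in (230,270,280,289,300,340)])
def show(n,m): 
    q=P[m]; print(n,m.sum(),np.median(q,0).round(1),q.min(0).round(),q.max(0).round())
Z=P[...,2]; u=np.arange(640)[None]; v=np.arange(400)[:,None]
box=(u>270)&(u<308)&(v>100)&(v<150); show("mug>80",box&(Z>80)&(Z<110))
(cx,cy),(w,h),a=cv2.minAreaRect(np.argwhere(box&(Z>80)&(Z<110))[:,::-1].astype(np.float32));print(cx,cy,w,h,onz(c,M,[[cx,cy]],94))
tb=(u>250)&(u<306)&(v>138)&(v<185); m=tb&(Z>27)&(Z<48); 
rect=cv2.minAreaRect(np.argwhere(m)[:,::-1].astype(np.float32)); print("tin",rect); b=cv2.boxPoints(rect); print(onz(c,M,b,37).round(1), onz(c,M,[rect[0]],37))
m=tb&(hsv[...,0]>14)&(hsv[...,0]<30)&(hsv[...,1]>150)&(Z>52)&(Z<85); show("bar",m)
show("foam",(u>300)&(u<325)&(v>158)&(v<185)&(Z>50)&(Z<70)); show("eraser",(u>240)&(u<262)&(v>146)&(v<166)&(Z>8)&(Z<20))
big=cv2.resize(p[95:195,220:340,::-1],None,fx=6,fy=6,interpolation=cv2.INTER_CUBIC);cv2.imwrite("pics/crop1.png",big)
E
```

```text
110 [(np.int64(1012), np.int64(443), np.int64(-746)), (np.int64(1015), np.int64(239), np.int64(-749)), (np.int64(1014), np.int64(188), np.int64(-745)), (np.int64(736), np.int64(68), np.int64(86)), (np.int64(1014), np.int64(86), np.int64(-743)), (np.int64(1010), np.int64(-116), np.int64(-724))]
116 [(np.int64(979), np.int64(441), np.int64(-742)), (np.int64(980), np.int64(237), np.int64(-737)), (np.int64(712), np.int64(95), np.int64(97)), (np.int64(720), np.int64(68), np.int64(74)), (np.int64(984), np.int64(86), np.int64(-746)), (np.int64(983), np.int64(-116), np.int64(-737))]
118 [(np.int64(736), np.int64(277), np.int64(-4)), (np.int64(735), np.int64(139), np.int64(3)), (np.int64(713), np.int64(97), np.int64(75)), (np.int64(721), np.int64(70), np.int64(51)), (np.int64(737), np.int64(37), np.int64(0)), (np.int64(738), np.int64(-99), np.int64(2))]
120 [(np.int64(729), np.int64(277), np.int64(-4)), (np.int64(729), np.int64(139), np.int64(1)), (np.int64(711), np.int64(99), np.int64(59)), (np.int64(719), np.int64(71), np.int64(35)), (np.int64(253), np.int64(-62), np.int64(1528)), (np.int64
[... 2094 characters left out ...]
p.int64(96), np.int64(41)), (np.int64(547), np.int64(66), np.int64(48)), (np.int64(556), np.int64(33), np.int64(5)), (np.int64(559), np.int64(-100), np.int64(2))]
mug>80 160 [696.7  68.1  91. ] [638.  28.  80.] [747. 113. 100.]
288.472412109375 125.52487182617188 26.832916259765625 28.542495727539062 [[682.16940626  67.39105213  94.        ]]
tin ((281.0, 157.0), (48.0, 36.0), 0.0)
[[531.6 171.5  37. ]
 [652.3 175.5  37. ]
 [654.   16.9  37. ]
 [533.4  14.6  37. ]] [[592.48599703  94.49378587  37.        ]]
bar 79 [525.9 111.9  69.1] [516.  77.  54.] [545. 147.  76.]
foam 188 [547.6  -8.9  58. ] [521. -38.  51.] [576.  17.  67.]
eraser 82 [604.2 194.2  12.7] [570. 171.   8.] [628. 229.  19.]
```

View pics/crop1.png

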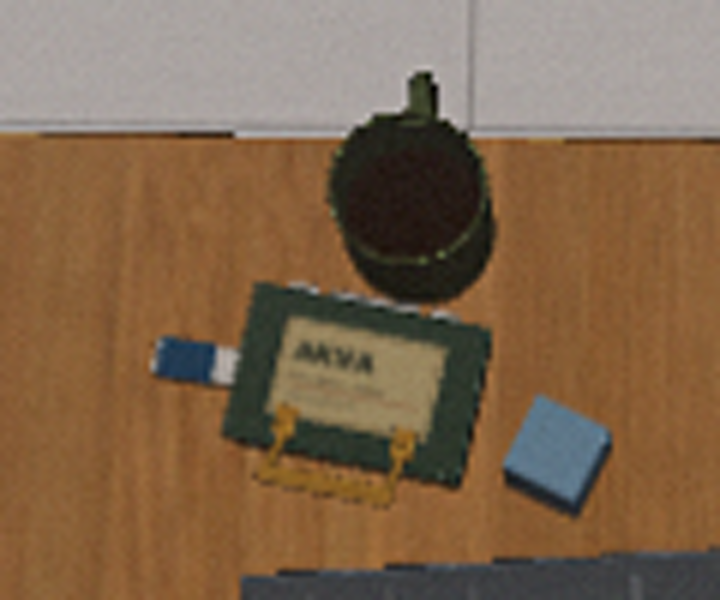

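The crop shows the tin's corners at about (255,283), (492,328), (458,488) and (223,437), and the mug's rim circle centred near (409,179) with its bottom at row 262. The mug's handle points away, over the desk edge. The bar runs from (265,475) to (390,500).

```bash
python3 - <<'E'
from h import *
f=np.load("top0.npz");d=f["d"];c,M=T("top");P=cloud(c,M,d)
k=lambda a:np.array(a)/6.+[220-.42,95-.42]
q=onz(c,M,k([(255,283),(492,328),(458,488),(223,437)]),37)[:,:2]
print(q.round(1),"sides",[np.linalg.norm(q[i]-q[i-1]).round(1) for i in range(4)])
ay=(q[0]-q[1]+q[3]-q[2]);yaw=np.arctan2(ay[1],ay[0])-np.pi/2; ax=(q[0]+q[1]-q[2]-q[3]);print("yaw",np.degrees(yaw),np.degrees(np.arctan2(ax[1],ax[0])))
C=q.mean(0);R=np.array([[np.cos(yaw),-np.sin(yaw)],[np.sin(yaw),np.cos(yaw)]]);C+=R@[1.5,0] 
print("tin",C)
b=onz(c,M,k([(328,490)]),68)[0,:2]; m=onz(c,M,k([(409,179)]),94)[0,:2]
print("bar",b,(b-C)@R,"expected",C+R@[-66,0]);print("mug",m,(m-C)@R)
# side view: mug rim ellipse check + cabinet height
q=P[(P[...,1]<-150)&(P[...,0]>500)&(P[...,0]<745)&(P[...,2]>20)];print("cab",q.min(0),np.percentile(q,99,axis=0))
E
```

```text
[[643.2 158.3]
 [619.3  27.5]
 [530.1  44.2]
 [556.8 173.1]] sides [np.float64(87.6), np.float64(133.0), np.float64(90.8), np.float64(131.7)]
yaw -11.02406890950562 -10.162158786226112
tin [588.80086638 100.48589656]
bar [522.38888871 111.22430397] [-67.23988624  -2.15913656] expected [524.01876824 113.10650514]
mug [685.79885777  69.79479927] [101.0768746  -11.57666658]
cab [ 500.04951096 -463.50603353   54.26355412] [ 662.99976521 -213.28206764  174.22258558]
```

```bash
python3 -m pendant '[[[0,0,-0.3],-0.03,0.3],[[0,0,-0.6],-0.06,0.3],[[0,0,-0.6],-0.09,0.3],[[0,0,-0.6],-0.12,0.3],[[0,0,-0.6],-0.15,0.3]]' 20
```

```text
time: 0.72
tcp_pos: [194.1, -487.6, 290.8]
ee_rot: [-3.141, -0.001, 1.322]
contact_force: [0.4, -0.4, -0.1]
width: 59.5
gripper_force: 0.0
```

```bash
python3 -m pendant '[[[0.48,0.24,0],-0.02,0.5],[[0.95,0.48,0],-0.04,0.5],[[0.95,0.48,0],-0.04,0.5]]' && python3 -m pendant '[[[0.5,0.35,0],0,0.5],[[1,0.7,0],0,0.5],[[1,0.7,0],0,0.5]]' && python3 -m pendant '[[[0.5,0.35,0],0,0.5],[[1,0.7,0],0,0.5],[[1,0.7,0],0,0.5]]' && python3 -m pendant '[[[0.5,0.35,0],0,0.5],[[1,0.7,0],0,0.5],[[1,0.7,0],0,0.5]]'
```

```text
time: 1.1
tcp_pos: [266.2, -405.5, 291.4]
ee_rot: [3.141, -0.001, 1.573]
contact_force: [-0.1, -0.6, 0.8]
width: 42.9
gripper_force: 0.0
time: 1.48
tcp_pos: [336.2, -305.9, 291.3]
ee_rot: [3.141, -0.0, 1.573]
contact_force: [-0.2, -0.3, 0.2]
width: 42.7
gripper_force: 0.0
time: 1.85
tcp_pos: [406.3, -206.8, 290.9]
ee_rot: [-3.141, -0.0, 1.572]
contact_force: [-0.3, -0.0, 0.7]
width: 42.8
gripper_force: 0.0
time: 2.22
tcp_pos: [476.5, -107.9, 290.4]
ee_rot: [-3.14, -0.0, 1.571]
contact_force: [-0.7, -0.5, 0.1]
width: 42.6
gripper_force: 0.0
```

```bash
python3 -m pendant '[[[0.42,0.35,0.2],0,0.5],[[0.84,0.7,0.4],0,0.5],[[0.84,0.7,0.4],0,0.5]]' && python3 -m pendant '[[[0.42,0.35,0.2],0,0.5],[[0.84,0.7,0.4],0,0.5],[[0.84,0.7,0.4],0,0.5]]' && python3 -m pendant '[[[0.42,0.35,0],0,0.5],[[0.84,0.7,0],0,0.5],[[0.84,0.7,0],0,0.5]]'; python3 - <<'E'
from h import *
st=robot.get_state();print(st["tcp_pos"],st["ee_rot"])
p,d=robot.capture("wrist");np.savez("w1.npz",p=p,d=d,r=st["ee_rot"],t=st["tcp_pos"]);cv2.imwrite("pics/w1.png",p[:,:,::-1])
E
```

```text
time: 2.6
tcp_pos: [545.7, -25.3, 247.7]
ee_rot: [-3.136, -0.0, 1.569]
contact_force: [0.2, -0.5, -0.2]
width: 42.5
gripper_force: 0.0
time: 2.98
tcp_pos: [615.9, 57.8, 207.2]
ee_rot: [-3.135, 0.001, 1.568]
contact_force: [-0.5, -0.5, -0.6]
width: 42.8
gripper_force: 0.0
time: 3.35
tcp_pos: [687.5, 141.5, 208.1]
ee_rot: [-3.138, 0.001, 1.568]
contact_force: [0.3, 0.3, -0.7]
width: 42.8
gripper_force: 0.0
[687.5276007  141.50408682 208.12089274] [-3.13795496e+00  1.18229314e-03  1.56760168e+00]
```

View pics/w1.png

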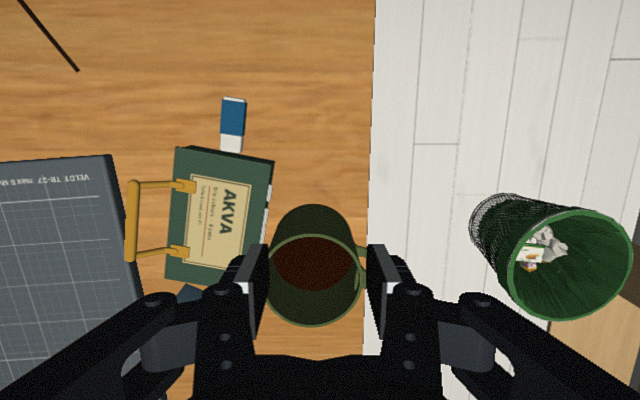

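The wrist view shows the tin's lid corners at (176,147), (274,160) and (165,279), the bar from (133,181) to (133,262), and the mug's rim circle centred near (315,281).

```bash
python3 - <<'E'
from h import *
f=np.load("w1.npz");c,M=T("wrist",dict(ee_rot=f["r"],tcp_pos=f["t"]));P=cloud(c,M,f["d"])
print("lid",onz(c,M,[(176,147),(274,160),(165,279)],37).round(1))
print("bar ends",onz(c,M,[(132,181),(133,261)],67).round(1),"depth",P[221,130:137].round(1)[::2])
print("rim L,R,top,bot",onz(c,M,[(268,281),(363,281),(314,235),(314,327)],94).round(1))
print("mug base top",onz(c,M,[(312,204)],0).round(1))
E
```

```text
lid [[561.1 172.2  37. ]
 [649.  160.3  37. ]
 [535.5  40.9  37. ]]
bar ends [[533.3 147.4  67. ]
 [523.7  74.5  67. ]] depth [[529.  113.6  71.4]
 [530.9 113.7  71.7]
 [531.6 113.1  69.9]
 [532.1 112.4  67.8]]
rim L,R,top,bot [[647.8  69.   94. ]
 [725.8  68.9  94. ]
 [685.8 109.2  94. ]
 [685.3  25.5  94. ]]
mug base top [[682.6 108.1   0. ]]
```

```bash
python3 -m pendant '[[[-0.05,0.03,0.3],0,0.5],[[-0.05,0.03,0.6],0,0.5],[[-0.05,0.03,0.9],0,0.5],[[-0.05,0.03,0.9],0,0.5]]' && python3 -m pendant '[[[0,0,0.3],0,0.5],[[0,0,0.6],0,0.5],[[0,0,0.75],0,0.5],[[0,0,0.75],0,0.5]]'
```

```text
time: 3.9
tcp_pos: [686.7, 134.1, 119.6]
ee_rot: [-3.136, 0.002, 1.564]
contact_force: [-0.8, -0.6, -0.4]
width: 42.9
gripper_force: 0.0
time: 4.4
tcp_pos: [688.8, 136.7, 46.7]
ee_rot: [-3.141, 0.0, 1.567]
contact_force: [-0.1, 0.1, 0.1]
width: 43.0
gripper_force: 0.0
```

```bash
python3 -m pendant '[[[-0.06,0,0],0,0.5],[[-0.11,0,0],0,0.5],[[-0.15,0,0],0,0.5],[[-0.2,0,0],0,0.5],[[-0.25,0,0],0,0.5]]' && python3 -m pendant '[[[-0.06,0,0],0,0.5],[[-0.12,0,0],0,0.5],[[-0.18,0,0],0,0.5],[[-0.24,0,0],0,0.5],[[-0.3,0,0],0,0.5]]'
```

```text
time: 5.03
tcp_pos: [689.1, 113.0, 46.6]
ee_rot: [3.142, -0.001, 1.568]
contact_force: [-0.9, 1.0, 0.6]
width: 43.0
gripper_force: 0.9
time: 5.65
tcp_pos: [689.3, 82.3, 46.3]
ee_rot: [3.141, 0.0, 1.568]
contact_force: [-0.0, 1.0, 0.9]
width: 42.8
gripper_force: 0.5
```

```bash
python3 -m pendant '[[[-0.08,0,0],0,0.5],[[-0.16,0,0],0,0.5],[[-0.24,0,0],0,0.5],[[-0.32,0,0],0,0.5],[[-0.4,0,0],0,0.5]]' && python3 -m pendant '[[[-0.08,0,0],0,0.5],[[-0.16,0,0],0,0.5],[[-0.24,0,0],0,0.5],[[-0.32,0,0],0,0.5],[[-0.4,0,0],0,0.5]]' && python3 -m pendant '[[[-0.02,0,0],0,0.5],[[-0.03,0,0],0,0.5],[[0.1,0,0],0,0.5],[[0.3,0,-0.2],0,0.5],[[0.4,0,-0.6],0,0.5]]'; python3 - <<'E'
from h import *
p,d=robot.capture("top");c,M=T("top");cv2.imwrite("pics/top1.png",cv2.resize(p[95:195,220:360,::-1],None,fx=5,fy=5,interpolation=cv2.INTER_CUBIC))
E
```

```text
time: 6.28
tcp_pos: [688.9, 42.1, 46.3]
ee_rot: [-3.142, 0.0, 1.568]
contact_force: [-0.2, 2.0, -0.5]
width: 42.8
gripper_force: 0.5
time: 6.9
tcp_pos: [688.8, 2.2, 46.3]
ee_rot: [-3.142, 0.0, 1.568]
contact_force: [-0.1, 2.4, -0.2]
width: 42.7
gripper_force: 0.5
time: 7.52
tcp_pos: [686.6, 44.6, 103.6]
ee_rot: [-3.135, -0.0, 1.569]
contact_force: [-0.0, 0.5, 0.4]
width: 42.8
gripper_force: 0.0
```

View pics/top1.png

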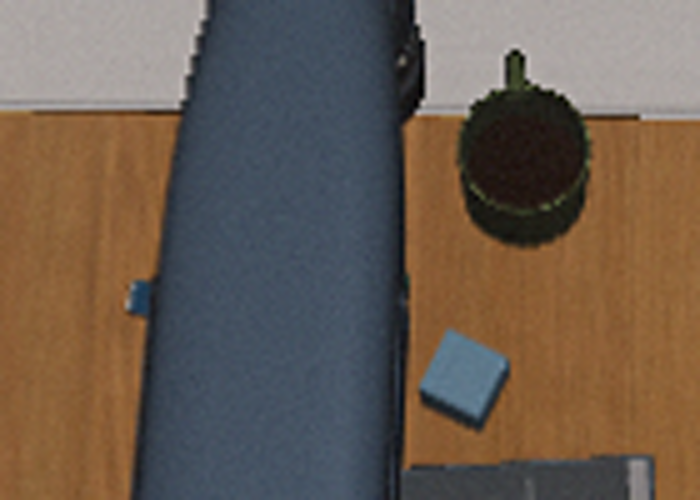

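The mug now stands at crop (525,147), right of the tin and well behind the foam block, which hasn't moved. Next I go to the front of the bar.

```bash
python3 -m pendant '[[[0,0,-0.4],-0.027,1],[[0.1,-0.3,-0.7],-0.054,1],[[0.2,-0.6,-0.7],-0.081,1],[[0.3,-0.95,-0.7],-0.108,1],[[0.3,-0.95,-0.7],-0.11,1]]' && python3 -m pendant '[[[0,0,0],-0.027,1],[[0,0,0],-0.054,1],[[0,0,0],-0.081,1],[[0,0,0],-0.111,1],[[0,0,0],-0.111,1]]'
```

```text
time: 8.2
tcp_pos: [591.3, 74.4, 175.8]
ee_rot: [-3.14, -0.001, 2.261]
contact_force: [1.6, 0.1, 0.2]
width: 0.1
gripper_force: 0.0
time: 8.82
tcp_pos: [594.9, 73.1, 176.3]
ee_rot: [-3.141, 0.001, 2.953]
contact_force: [0.5, 0.6, -0.6]
width: -0.1
gripper_force: 0.0
```

```bash
python3 -m pendant '[[[0.4,0.1,0],0,1],[[0.8,0.2,0],0,1],[[1,0.26,0],0,1],[[1,0.26,0],0,1]]'; python3 - <<'E'
from h import *
st=robot.get_state();print(st["tcp_pos"],st["ee_rot"])
p,d=robot.capture("wrist");np.savez("w2.npz",p=p,d=d,r=st["ee_rot"],t=st["tcp_pos"]);cv2.imwrite("pics/w2.png",p[:,:,::-1])
E
```

```text
time: 9.32
tcp_pos: [500.3, 117.7, 176.8]
ee_rot: [3.141, 0.001, 2.955]
contact_force: [0.7, -0.6, -0.4]
width: 0.1
gripper_force: 0.0
[500.25162344 117.67212386 176.80067938] [3.14145926e+00 1.19199677e-03 2.95476116e+00]
```

View pics/w2.png

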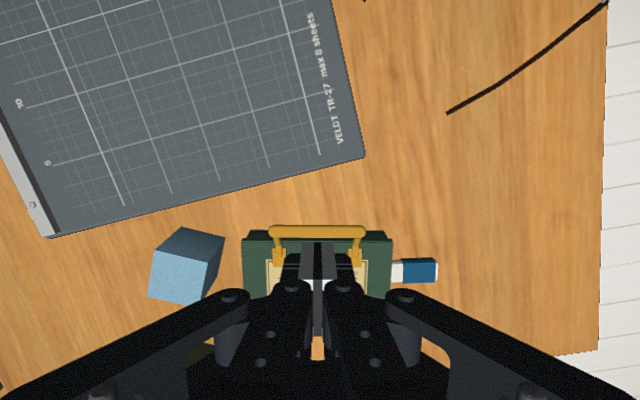

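The bar is at (270–366, 231), level in the picture and centred on the fingers (~318). The grey trimmer lies flat in front of the tin.

```bash
python3 - <<'E'
from h import *
f=np.load("w2.npz");c,M=T("wrist",dict(ee_rot=f["r"],tcp_pos=f["t"]));P=cloud(c,M,f["d"]);Ti=np.linalg.inv(M@np.linalg.inv(c["mount"]))
b=onz(c,M,[(271,231),(365,231),(318,226),(318,238)],67)
print("bar ends, front, back",b.round(1)); print("in tool",(np.c_[b,np.ones(4)]@Ti.T)[:,:3].round(1))
print("depth",P[227:237:3,300].round(1),"mat z",P[150,250,2],P[200,100,2])
E
```

```text
bar ends, front, back [[521.2  76.9  67. ]
 [534.7 148.5  67. ]
 [523.9 113.5  67. ]
 [533.7 111.6  67. ]]
in tool [[-28.  -36.2 109.8]
 [-28.   36.7 109.8]
 [-23.9   0.2 109.8]
 [-33.8   0.3 109.8]]
depth [[521.3  99.9  69.5]
 [522.7  99.8  72.4]
 [525.5  99.2  71.1]
 [527.7  98.7  71.6]] mat z 24.02033028215976 25.29616530833897
```

```bash
python3 -m pendant '[[[0.03,0,0.3],0,1],[[0.03,0,0.6],0,1],[[0.03,0,0.8],0,1],[[0.03,0,0.8],0,1]]' && python3 -m pendant '[[[0,0,0.3],0,1],[[0,0,0.55],0,1],[[0,0,0.55],0,1],[[0,0,0.55],0,1]]' && python3 -m pendant '[[[-0.04,0,0],0,1],[[-0.07,0,0],0,1],[[-0.1,0,0],0,1],[[-0.1,0,0],0,1]]'; python3 -c "
from workcell import robot
print(robot.get_state()['contact_force'])"
```

```text
time: 9.88
tcp_pos: [496.9, 116.9, 94.1]
ee_rot: [-3.14, -0.004, 2.954]
contact_force: [-0.2, 0.5, 0.1]
width: 0.1
gripper_force: 0.0
time: 10.38
tcp_pos: [499.2, 117.5, 43.0]
ee_rot: [3.141, 0.003, 2.955]
contact_force: [0.5, -0.0, -0.3]
width: -0.1
gripper_force: 0.0
time: 10.88
tcp_pos: [507.8, 115.7, 41.5]
ee_rot: [3.141, 0.0, 2.956]
contact_force: [-0.1, -0.1, 0.1]
width: 0.0
gripper_force: 0.0
[-0.13078744 -0.11698171  0.13618066]
```

```bash
python3 -m pendant '[[[-0.02,0,0],0,1],[[-0.03,0,0],0,1],[[-0.03,0,0],0,1]]' |grep -E "tcp|contact"; python3 -m pendant '[[[-0.01,0,0],0,1],[[-0.015,0,0],0,1],[[-0.015,0,0],0,1]]'|grep -E "tcp|contact"; python3 -m pendant '[[[-0.01,0,0],0,1],[[-0.015,0,0],0,1],[[-0.015,0,0],0,1]]'|grep -E "tcp|contact"
```

```text
tcp_pos: [510.3, 115.2, 41.2]
contact_force: [0.4, -0.5, -0.6]
tcp_pos: [510.8, 115.1, 41.1]
contact_force: [-3.3, 1.2, 1.9]
tcp_pos: [510.8, 115.1, 41.1]
contact_force: [-6.9, 1.3, 4.5]
```

```bash
python3 -m pendant '[[[-0.005,0,-0.025],0,1],[[-0.015,0,-0.05],0,1],[[-0.025,0,-0.08],0,1],[[-0.035,0,-0.108],0,1],[[-0.035,0,-0.108],0,1]]'
```

```text
time: 12.62
tcp_pos: [513.8, 114.5, 51.2]
ee_rot: [-3.141, -0.006, 2.957]
contact_force: [-7.3, 1.3, 2.0]
width: 0.2
gripper_force: 3.7
```

```bash
python3 - <<'E'
from h import *
p,d=robot.capture("side");a=np.load("side0.npz")["p"]
f=lambda q:cv2.resize(q[200:290,215:345,::-1],None,fx=4,fy=4,interpolation=cv2.INTER_CUBIC)
cv2.imwrite("pics/s1.png",f(p))
E
```

```text
(no output)
```

View pics/s1.png

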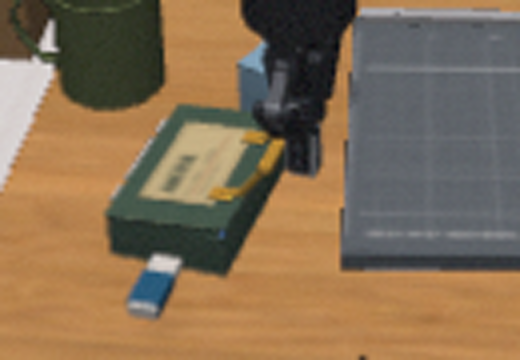

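The bar (215–285, 140–195) still touches the fingertip at (300,155), and a blue glint at (222,232) suggests a small gap under the lid. I'll keep going along the arc with slightly less preload.

```bash
python3 -m pendant '[[[-0.008,0,-0.025],0,1],[[-0.018,0,-0.05],0,1],[[-0.028,0,-0.08],0,1],[[-0.04,0,-0.105],0,1],[[-0.04,0,-0.105],0,1]]' && python3 -m pendant '[[[-0.01,0,-0.025],0,1],[[-0.025,0,-0.05],0,1],[[-0.04,0,-0.08],0,1],[[-0.055,0,-0.1],0,1],[[-0.055,0,-0.1],0,1]]'; python3 - <<'E'
from h import *
p,d=robot.capture("side")
f=lambda q:cv2.resize(q[200:290,215:345,::-1],None,fx=4,fy=4,interpolation=cv2.INTER_CUBIC)
cv2.imwrite("pics/s2.png",f(p))
E
```

```text
time: 13.3
tcp_pos: [518.2, 113.6, 62.1]
ee_rot: [-3.141, -0.005, 2.957]
contact_force: [-7.2, 1.1, 3.7]
width: -0.2
gripper_force: 3.6
time: 13.92
tcp_pos: [523.5, 112.6, 72.3]
ee_rot: [-3.141, -0.005, 2.957]
contact_force: [-8.1, 1.5, 4.1]
width: 0.3
gripper_force: 4.0
```

View pics/s2.png

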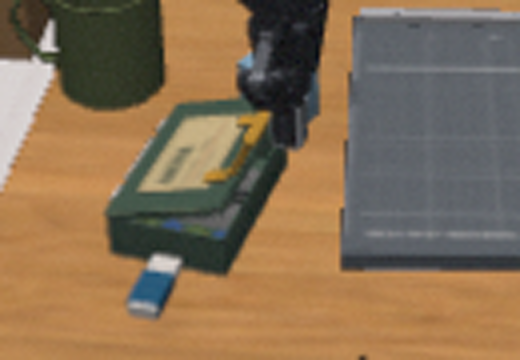

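The lid is clearly open now, with the tin's inside visible at (215,215), and the bar is still on the fingertip. The tin and eraser haven't moved.

```bash
python3 -m pendant '[[[-0.025,0,-0.045],0,1],[[-0.06,0,-0.095],0,1],[[-0.095,0,-0.14],0,1],[[-0.13,0,-0.182],0,1],[[-0.13,0,-0.182],0,1]]' && python3 -m pendant '[[[-0.03,0,-0.04],0,1],[[-0.08,0,-0.08],0,1],[[-0.08,0,-0.08],0,1]]'
```

```text
time: 14.6
tcp_pos: [537.7, 109.9, 91.8]
ee_rot: [-3.141, -0.002, 2.956]
contact_force: [-7.4, -0.2, 5.6]
width: -0.2
gripper_force: 3.7
time: 14.98
tcp_pos: [547.9, 108.2, 99.5]
ee_rot: [3.141, 0.002, 2.956]
contact_force: [-0.9, -0.0, 0.8]
width: 0.6
gripper_force: 0.8
```

```bash
python3 -m pendant '[[[-0.05,0,-0.035],0,1],[[-0.1,0,-0.07],0,1],[[-0.15,0,-0.105],0,1],[[-0.19,0,-0.13],0,1]]' && python3 -m pendant '[[[-0.05,0,-0.025],0,1],[[-0.1,0,-0.05],0,1],[[-0.15,0,-0.07],0,1],[[-0.2,0,-0.09],0,1]]' && python3 -m pendant '[[[-0.05,0,-0.012],0,1],[[-0.1,0,-0.024],0,1],[[-0.15,0,-0.035],0,1],[[-0.2,0,-0.045],0,1]]'; python3 - <<'E'
from h import *
p,d=robot.capture("side")
cv2.imwrite("pics/s3.png",cv2.resize(p[170:290,205:345,::-1],None,fx=4,fy=4,interpolation=cv2.INTER_CUBIC))
E
```

```text
time: 15.48
tcp_pos: [566.2, 104.6, 112.0]
ee_rot: [-3.141, 0.001, 2.956]
contact_force: [-0.7, 0.0, -0.5]
width: -0.0
gripper_force: 0.2
time: 15.98
tcp_pos: [585.4, 101.1, 120.8]
ee_rot: [-3.142, 0.0, 2.956]
contact_force: [0.8, 0.4, -0.3]
width: 0.1
gripper_force: 0.1
time: 16.48
tcp_pos: [605.1, 97.4, 125.3]
ee_rot: [-3.142, 0.0, 2.956]
contact_force: [0.1, -0.1, -0.5]
width: -0.3
gripper_force: 0.1
```

View pics/s3.png

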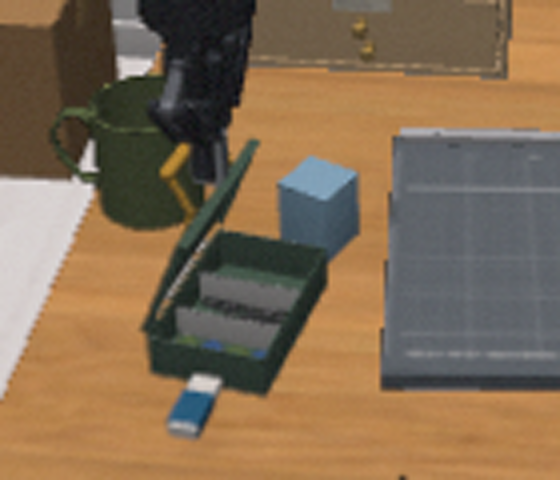

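The lid stands at about 1.2 rad with the fingertip at (210,185), between the bar and the lid's edge. The mug is well clear and the foam block and eraser haven't moved. I keep pushing back.

```bash
python3 -m pendant '[[[-0.04,0,-0.02],0,1],[[-0.08,0,-0.04],0,1],[[-0.12,0,-0.06],0,1],[[-0.16,0,-0.06],0,1],[[-0.2,0,-0.06],0,1]]' && python3 -m pendant '[[[-0.04,0,0],0,1],[[-0.08,0,0],0,1],[[-0.12,0,0],0,1],[[-0.16,0,0],0,1],[[-0.18,0,0],0,1]]'; python3 - <<'E'
from h import *
p,d=robot.capture("side")
cv2.imwrite("pics/s4.png",cv2.resize(p[170:290,205:345,::-1],None,fx=4,fy=4,interpolation=cv2.INTER_CUBIC))
E
```

```text
time: 17.15
tcp_pos: [624.7, 93.7, 131.4]
ee_rot: [3.142, 0.0, 2.956]
contact_force: [-0.3, 0.1, 0.8]
width: -0.1
gripper_force: 0.0
time: 17.77
tcp_pos: [642.3, 90.4, 131.3]
ee_rot: [-3.142, -0.0, 2.956]
contact_force: [0.7, -0.2, -0.0]
width: 0.1
gripper_force: 0.0
```

View pics/s4.png

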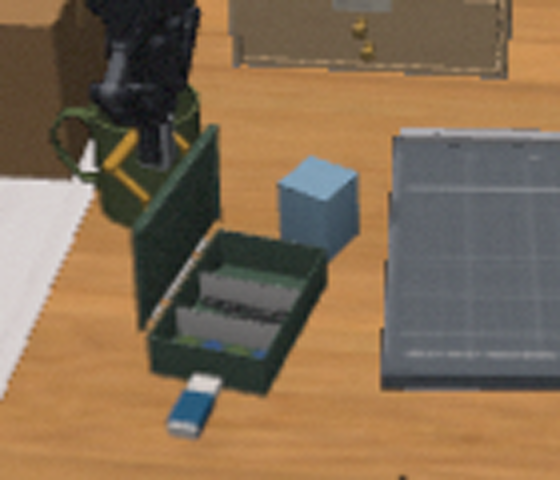

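The lid is up and leaning back, with the fingertip free between the bar and the lid's edge and no contact force. I retreat straight up, then toward the front, and check.

```bash
python3 -m pendant '[[[0,0,-0.2],0,1],[[0,0,-0.5],0,1],[[0,0,-0.9],0,1],[[0,0,-0.9],0,1]]' && python3 -m pendant '[[[0.3,0,-0.2],0,1],[[0.6,0,-0.2],0,1],[[1,0,-0.2],0,1],[[1,0,-0.2],0,1]]'&& python3 -m pendant '[[[0.3,-0.3,0],0,1],[[0.6,-0.6,0],0,1],[[1,-1,0],0,1],[[1,-1,0],0,1]]'; python3 - <<'E'
from h import *
p,d=robot.capture("side")
cv2.imwrite("pics/s5.png",cv2.resize(p[170:290,205:345,::-1],None,fx=4,fy=4,interpolation=cv2.INTER_CUBIC))
p,d=robot.capture("top");c,M=T("top");P=cloud(c,M,d)
v,u=np.mgrid[:400,:640]; C=np.array([592,100.5]);y=np.radians(-10.6);R=np.array([[np.cos(y),-np.sin(y)],[np.sin(y),np.cos(y)]])
q=P.copy();q[...,:2]=(P[...,:2]-C)@R
m=(abs(q[...,1])<80)&(abs(q[...,0])<140)&(q[...,2]>55)&(q[...,2]<160); 
for z in range(55,150,15):
  s=m&(q[...,2]>z)&(q[...,2]<z+15); print(z,s.sum(),np.median(q[s],0).round(1) if s.any() else "")
s=(P[...,2]>85)&(P[...,2]<100)&(P[...,0]>620)&(abs(P[...,1]+50)<70); print("mug",(q[s].min(0)+q[s].max(0))/2)
hs=cv2.cvtColor(p,cv2.COLOR_RGB2HSV);s=(hs[...,0]>14)&(hs[...,0]<30)&(hs[...,1]>150)&m;print("brass",s.sum(),np.median(q[s],0))
E
```

```text
time: 18.32
tcp_pos: [644.2, 90.6, 226.4]
ee_rot: [3.14, 0.009, 2.956]
contact_force: [0.3, -0.4, 0.2]
width: -0.3
gripper_force: 0.0
time: 18.82
tcp_pos: [540.6, 109.4, 240.0]
ee_rot: [-3.141, -0.004, 2.957]
contact_force: [1.5, 0.3, 0.7]
width: 0.1
gripper_force: 0.0
time: 19.32
tcp_pos: [424.9, 27.7, 240.6]
ee_rot: [-3.141, -0.001, 2.953]
contact_force: [1.1, 0.6, -0.0]
width: 0.1
gripper_force: 0.0
55 97 [50.1  5.9 62.9]
70 99 [54.5  1.5 78.4]
85 105 [58.5 -2.6 91.8]
100 67 [ 61.5   6.3 106.5]
115 122 [ 64.4  -2.  123.7]
130 89 [ 98.   -1.  137.1]
145 1 [ 96.4 -31.1 146.1]
mug [ 129.57784526 -127.21653029   92.52962102]
brass 104 [ 97.12192073  -1.34293688 136.41670934]
```

View pics/s5.png

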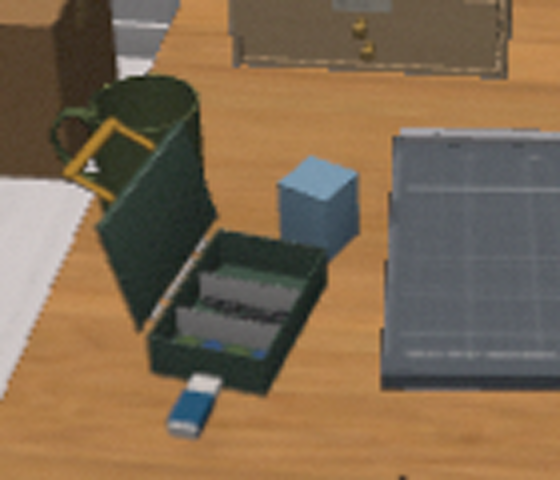

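The lid is fully open: its slope gives about 1.8 rad and the bar sits at tin x ≈ 98 mm, z ≈ 136 mm, as expected. The mug stands at tin (130, -127) mm, and the arm is clear.

```bash
python3 -c "
from workcell import robot
print(robot.hand_in())"
```

```text
the job is handed in; nothing more can be done
None
```

I slid the mug clear to the right and pushed the lid back to its stop, where it rests open by itself at about 1.8 rad with the arm clear; the job is handed in, but the hand-in returned no verdict.

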